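Clip the brass tensile coupon into the specimen holder

ROBOT

A 6-joint arm with a two-finger parallel gripper is mounted at the origin on the work surface. World frame = base frame: x ahead of the robot, y to its left, z up, the work surface at z = 0. Lengths are in m, angles in rad, forces in N, time in s.
With the tool pointing down it reaches from about 0.4 to 0.825 m from the base axis. Payload 7 kg.
Tool frame: the origin (TCP) lies on the mounting face of the last link; the fingertips stand arm.tcp_to_tips ahead of it and the grasp point (between the pads) lies 159 mm ahead of it (arm.tcp_to_tips is the distance from the TCP to the fingertips, in m); z points along the fingers, y is the direction in which the jaws open and shut (so a half turn about z gives the same grasp; the last joint's range is limited). The gripper opens to 88 mm and grips with 3 to 60 N. Pads are 19 mm wide; open, the fingers measure 130 mm over their backs; the gripper's body (78 mm by 193 mm) begins 47 mm behind the grasp point.
Start: joints at [1.569, 0.359, 0.012, 0, -1.224, -0.288], TCP at [0.193, 0.647, 0.405] pointing down, gripper open.
Joint ranges: [-3.07, 3.07], [-1.43, 2.12], [-1.02, 1.25], [-3.03, 1.67], [-3.05, -0], [-3.03, 3.03]. Speed limits (rad/s): [2.39, 2.39, 3.01, 3.14, 3.14, 3.14].

INTERFACE

Orientations are given as [roll, pitch, yaw] about the fixed x, y, z axes, in that order (R = Rz(yaw) Ry(pitch) Rx(roll)).
In Python, from station import arm, cams, job_done, finder gives the robot as it stands.
- The arm moves only by the tool play_rows, never from a script. Its argument "targets" is a list that holds one entry, the list of rows, each a list of 4 numbers: the shift along the tool's x, y, z in m, then the turn about the tool's z in degrees. A call has 1 to 5 rows; each row is the pose to reach, as a shift and turn from the pose commanded when the call began, along the tool's axes at that moment; what a row does not reach only later rows make up. A row lasts 1/8 s, in which the tool goes at most 62.5 mm and 10.7 degrees, less where a joint would pass 70% of its speed; a pose out of reach is approached as far as the arm can. A call with a gripper value outside its range is refused whole. "grip" is the closure in counts, from 0 (fully open) to 255 (shut), set as the call begins (left out, the last holds). The fingers move at their own pace and stop on an object; "newtons" is the grip in N (left out, the last holds). Time passes only in rows, so rows that repeat a pose let the fingers close. It gives the time, the measured TCP pose, the force and the opening at its end, in the units of the state.
- arm.get_state(): the state, without advancing time (a new reading comes with each control period).
- cams.grab_frame(name): name is "side" or "top"; returns (picture, depth): 400x640x3 uint8, red, green, blue; 400x640 float32, m along the optical axis (not along the pixel's ray), 0 where there is no reading.
- cams.camera_params(name): a dict with "intrinsics" (3x3 intrinsics, pixels), "D" ([k1, k2, p1, p2, k3] as OpenCV has them; the pictures are not rectified), "position" and "attitude" of the camera in the world. Camera axes: x right, y down, z forward; pixel columns grow to the right and rows downward; lengths in m; the calibration is good to about 2 mm. A picture is of the moment at which its call begins. camera_params takes no time and is no camera call.
- job_done(): hands the job in, once; it reports no verdict.
Trained networks look in the newest picture that a camera, given by its name, has taken for a name from the list of things; names that differ only in an ending like _2 or _b are one class to them, and where a whole thing is asked for, a point or a joint stands for the part that bears it (a point fixed in the world has none). Each returns a list of dicts, best first, with "score" (0 to 1); they miss things now and then, are a little off and sometimes report something else, mostly with a low value. They report only what shows in the picture. A call takes as long as a camera call. They do not tell look-alikes from the thing itself.
- finder.find_in(camera, query): "xyz" ([x, y, z] in m, in world coordinates, good to about 4 mm: the middle of the surface that is visible of it).
- finder.masks_of(camera, query): "mask" (400x640 bool, what is visible of it).
The state is a dict: "t": time; "q": joint angles; "qd": joint speeds; "joint_efforts": joint torques, N m; "eef_pos": TCP position; "ee_rot": TCP orientation; "force": force on the tool from outside, world axes, zero at the start; "moment": the same for the moment, N m; "width": finger opening in m.
Only numpy, scipy, OpenCV 4.12 (cv2) and the standard library are available. Lean on these libraries where they do the work, as an engineer would, in place of code of your own. Each camera call takes 0.05 s, during which the arm holds its last target. There are 200 camera calls.

TASK

Clip the brass test coupon into the green specimen holder: first draw the holder's sprung curved arm back by its red post until it stays back by itself; then lay the brass coupon flat on the two pads, snug against both the fixed edge and the end stop, and let go of it; then bring the arm forward so that it springs onto the coupon and holds it there. Do not drop the coupon, and leave the other coupons and everything else on the bench where they are.

Things in the scene. Friction and masses are not known exactly. Their poses are not given: they have to be found in the camera images.
- holder: Fixed specimen holder: green plate 12 mm thick, 190 x 125 mm. Origin on the table under the seat centre, x along the seated coupon, z up. Two aluminium pads (30 x 32 mm, at x = -46 and +46 mm, y = 0, tops 26 mm above the table) with an open channel between (62 mm along x, floor at 12 mm) for the fingers. The curved arm is on the -y side.
- seat (a point): Point on the holder, 26 mm above the table, where a coupon's origin lies when the coupon rests flat on the pads touching both the fixed edge (at +y) and the end stop (at -x); same axes as the holder.
- edge (a point): Fixed edge: two dark steel blocks 12 mm thick beside the pads on the +y side, 62 mm open between them for a finger. The point is at the middle of the inner face line (y = +14 mm of the holder) at the blocks' top, 38 mm above the table.
- stop (a point): End stop: dark steel block 22 mm wide at the -x end of the seat. The point is on its inner face (x = -60 mm of the holder), at its top, 38 mm above the table.
- pivot (a point): Top of the black hub about whose vertical axis the curved arm turns level: at x = -85, y = -55 mm of the holder, 40 mm above the table.
- clip (a joint): Turn of the curved arm, rad: 0 = fully forward (empty holder), grows as it is drawn back (clockwise from above, away from the fixed edge) to 0.75. The over-centre spring pushes it forward below 0.45 and holds it back above 0.45; it takes about 5 N at the post at first, less as it is drawn. Resting on a seated coupon it reads about 0.06.
- post (a point): Centre of the top of the red upright post on the arm, by which it is drawn: 12 mm in diameter, top 74 mm above the table, bare for 39 mm above the arm's bar (8 mm thick, 27 to 35 mm above the table). It is 110 mm from the pivot; with the arm at 0 it is at x = +25, y = -53 mm of the holder.
- tip (a point): Black upright roller, 12 mm in diameter and 12 mm tall, at the free end of the curved arm: it presses on the coupon's side. The point is the centre of its top, 37 mm above the table; with the arm at 0 at x = +46, y = -12 mm of the holder.
- rack: Fixed low grey rack, base 130 mm along x, 190 mm along y, 8 mm thick, origin under its centre; two black rails along y at x = -46 and +46 mm, tops 26 mm above the table, 68 mm open between them. Three coupons lie along x across the rails, about 58 mm apart, with 6 mm high ridges between them on the rails.
- brass_coupon: The brass (yellow) test coupon, a dog-bone plate 120 mm long, 8 mm thick: two ends 30 mm long and 28 mm wide, a waist 60 mm long and 18 mm wide between them, to be gripped across the waist. About 0.17 kg. Origin at the centre of its underside, x along its length; the same either way round. It starts on the rack, in any of the three places.
- steel_coupon: Dark steel coupon of the same shape and size, on the rack; to be left alone.
- aluminium_coupon: Pale aluminium coupon of the same shape and size, on the rack; to be left alone.
- bottle: Drinks bottle with a green cap, 62 mm in diameter, 200 mm tall, standing; bystander.
- wrench: Wrench lying on the table; bystander.
- screwdriver: Screwdriver lying on the table; bystander.
- mouse: Round black computer mouse, 60 mm across, 31 mm tall; bystander.
- caliper: Steel caliper with a black head, 200 mm long, lying on the table; bystander.
- test_weight: Steel weight with a knob, 44 mm in diameter, 56 mm tall, standing; bystander.
Not all that is in view belongs to the job. Leave any orange look-alike of the holder alone.

How it is judged:
On the way, in this order (a step that is already met when the one before it is completed fails the run):
1. the arm is drawn back past its centre and stays back (value of joint clip above 0.5 rad), for 0.2 s.
2. with the arm back, the brass coupon lies flat on the pads, let go of, within 4 mm of touching the fixed edge and the end stop, straight within 0.06 rad (value of joint clip above 0.5 rad and x of brass_coupon in the frame of seat between -0.004 and 0.004 m and y of brass_coupon in the frame of seat between -0.004 and 0.004 m and z of brass_coupon in the frame of seat between -0.0025 and 0.0025 m and angle between the x axis of brass_coupon and the x axis of seat, either way round below 0.06 rad and contact force between the fingers and brass_coupon below 0.1 N), for 0.2 s.
At the end, for the whole second after the job is handed in: The brass coupon is at rest flat on the pads, within 3 mm of touching the fixed edge and the end stop and straight within 0.05 rad, with the tip of the sprung arm pressing on its side (more than 1 N, arm at 0.02 to 0.12 rad) (x of brass_coupon in the frame of seat between -0.003 and 0.003 m and y of brass_coupon in the frame of seat between -0.003 and 0.003 m and z of brass_coupon in the frame of seat between -0.0025 and 0.0025 m and angle between the x axis of brass_coupon and the x axis of seat, either way round below 0.05 rad and value of joint clip between 0.02 and 0.12 rad and contact force between clip and brass_coupon above 1 N and linear speed of brass_coupon below 0.01 m/s and velocity of joint clip between -0.05 and 0.05 rad/s).
It fails at once if the brass coupon is dropped or flung (faster than 0.6 m/s while not held) (linear speed of brass_coupon above 0.6 m/s and contact force between the fingers and brass_coupon below 0.1 N).
It fails at once if another coupon is moved by more than 15 mm (distance of any of steel_coupon, aluminium_coupon from where it was at the start of the episode above 0.015 m).
It fails at once if another thing on the bench is moved by more than 20 mm (distance of any of bottle, wrench, screwdriver, mouse, caliper, test_weight from where it was at the start of the episode above 0.02 m).
It also fails if it takes over 62 s, if anything falls off the work surface, if the arm or the gripper's body presses on something with over 40 N, if the wrist force passes 120 N, or if a joint passes its speed limit or range.

## Working session

There is one attempt and no reset: what is moved stays moved. The work goes in short steps, Python scripts to look and compute and a tool call to move; the robot and the scene stay as the last step left them, time stands still between calls to the robot, and variables do not carry over. Pictures are saved under pics/ and viewed, about 8 in all and at most 12, crops included, and the job is handed in when it is done.

Besides the shell and the picture viewer there is one more tool, called after "Emit:" as name(argument=value, ...), one argument or row to a line, values as JSON. play_rows: Moves the arm, as the interface text tells. Its arguments: {"type":"object","properties":{"targets":{"type":"array","items":{"type":"array","items":{"type":"array","items":{"type":"number"}}}},"grip":{"type":"number"},"newtons":{"type":"number"}},"required":["targets"]}

```bash
mkdir -p pics; ls; cat > h.py <<'E'
import numpy as np, cv2
from station import arm, cams, job_done, finder
from scipy.spatial.transform import Rotation as R
def Rm(a):
    a=np.array(a,float)
    return a if a.shape==(3,3) else (R.from_quat(a).as_matrix() if a.size==4 else R.from_euler('xyz',a).as_matrix())
def par(n):
    c=cams.camera_params(n); return np.array(c["intrinsics"],float),np.array(c["D"],float),np.array(c["position"],float),Rm(c["attitude"])
def rays(n,uv):
    K,D,p,A=par(n); u=cv2.undistortPoints(np.array(uv,float).reshape(-1,1,2),K,D).reshape(-1,2)
    return p,np.c_[u,np.ones(len(u))]@A.T
def at_z(n,uv,z):
    p,d=rays(n,uv); return p+d*((z-p[2])/d[:,2])[:,None]
def proj(n,P):
    K,D,p,A=par(n); q=(np.array(P,float).reshape(-1,3)-p)@A
    return cv2.projectPoints(q,np.zeros(3),np.zeros(3),K,D)[0].reshape(-1,2)
def save(n,im): cv2.imwrite('pics/'+n+'.png',im[...,::-1])
E
python3 - <<'E'
from h import *
s=arm.get_state(); print(s, arm.tcp_to_tips)
for n in ("top","side"):
    print(cams.camera_params(n))
    im,d=cams.grab_frame(n); save(n+"0",im); np.save(n+"0.npy",d)
    for q in ("holder","post","tip","rack","brass_coupon","pivot"):
        print(n,q,[(np.round(x["xyz"],3).tolist(),round(x["score"],2)) for x in finder.find_in(n,q)][:3])
E
```

```text
pics
{'t': 0.0, 'q': array([ 1.56910224e+00,  3.59350389e-01,  1.10549118e-02, -3.90714362e-04,
       -1.22411380e+00, -2.88082677e-01]), 'qd': array([-1.51980165e-03, -7.08016488e-05, -1.22534288e-03, -9.49007570e-04,
       -5.09489217e-04, -5.54630906e-04]), 'joint_efforts': array([ 1.72301275e-04, -5.82718384e+01,  2.93053293e+01,  6.99734464e+00,
        6.72531605e-03, -1.66050236e-04]), 'eef_pos': array([0.19282227, 0.6466521 , 0.40373703]), 'ee_rot': array([ 3.13994181e+00, -1.06149811e-04, -2.89909726e-01]), 'force': array([ 0.64709796, -0.78521552,  0.50891286]), 'moment': array([-0.01476061, -0.0283578 , -0.03799537]), 'width': 0.08779939159086372} 0.1781
{'intrinsics': array([[376.72459126,   0.        , 319.43966396],
       [  0.        , 376.72459126, 199.554307  ],
       [  0.        ,   0.        ,   1.        ]]), 'D': array([-0.01971809,  0.        ,  0.        ,  0.        ,  0.        ]), 'position': array([0.36413259, 0.01433533, 1.09659043]), 'attitude': array([-2.92894398, -0.00413537, -1.46742858])}
top holder [([0.487, -0.101, 0.01], 0.8), ([0.78, -0.07, 0
[... 633 characters left out ...]
[  0.        ,   0.        ,   1.        ]]), 'D': array([-0.08835459,  0.        ,  0.        ,  0.        ,  0.        ]), 'position': array([ 0.27378293, -0.993929  ,  1.01412949]), 'attitude': array([-2.28570466, -0.02089609, -0.2675045 ])}
side holder [([0.779, -0.083, 0.011], 0.85), ([0.349, -0.485, 0.014], 0.76), ([0.494, -0.113, 0.012], 0.6)]
side post [([0.328, -0.524, 0.036], 0.78), ([0.468, -0.146, 0.032], 0.55), ([0.754, -0.113, 0.035], 0.48)]
side tip [([0.337, -0.524, 0.038], 0.67), ([0.758, -0.117, 0.039], 0.46)]
side rack [([0.575, 0.143, 0.002], 0.93)]
side brass_coupon [([0.574, 0.194, 0.033], 0.56)]
side pivot [([0.776, -0.083, 0.013], 0.97), ([0.354, -0.483, 0.015], 0.7)]
```

View pics/top0.png

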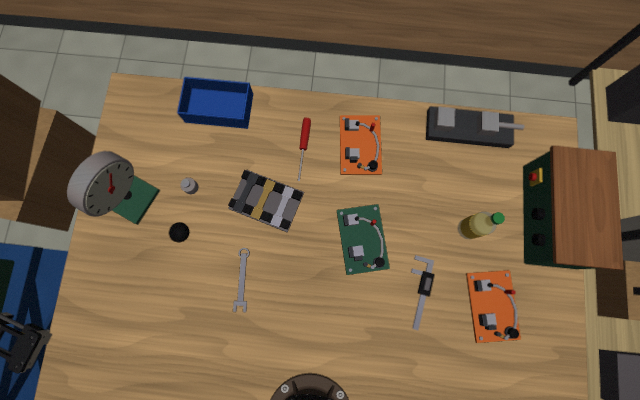

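View pics/side0.png

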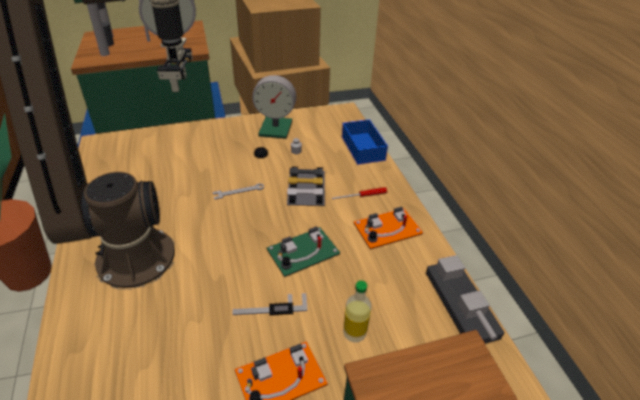

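The top picture shows the green holder at about (362,240) with its hub at (379,262) and red post near (374,224). The rack is at (266,200), with the brass coupon in the middle place. The side picture agrees.

```bash
python3 - <<'E'
from h import *
im=cv2.imread('pics/top0.png')[...,::-1]
def cr(x0,y0,w,h,f): return cv2.resize(im[y0:y0+h,x0:x0+w],None,fx=f,fy=f,interpolation=cv2.INTER_CUBIC)
a=cr(325,195,75,90,6); b=cr(222,160,90,80,4)
c=np.zeros((540,450+360,3),np.uint8); c[:540,:450]=a; c[:320,450:]=b
save('crop0',c[:,:800])
hsv=cv2.cvtColor(im,cv2.COLOR_RGB2HSV)
g=((hsv[...,0]>60)&(hsv[...,0]<95)&(hsv[...,1]>80)).astype(np.uint8); g[:,:325]=0;g[:,400:]=0;g[:195]=0;g[290:]=0
pts=np.argwhere(g)[:,::-1]; W=at_z('top',pts,0.012)[:,:2]
r=cv2.minAreaRect((W*1000).astype(np.float32)); print('plate',r, cv2.boxPoints(r))
y=((hsv[...,0]>18)&(hsv[...,0]<32)&(hsv[...,1]>110)).astype(np.uint8); m=np.zeros_like(y); m[165:235,225:308]=y[165:235,225:308]
n,l,st,ce=cv2.connectedComponentsWithStats(m); print(st[:6])
for x in finder.masks_of('top','brass_coupon')[:1]+finder.masks_of('top','rack')[:1]:
    pts=np.argwhere(x["mask"])[:,::-1]
    r=cv2.minAreaRect((at_z('top',pts,0.034)[:,:2]*1000).astype(np.float32)); print(r,len(pts))
d=np.load('top0.npy')
E
```

```text
plate ((496.2189025878906, -100.57807159423828), (187.6549072265625, 122.29315185546875), 13.999726295471191) [[ 390.386     -63.94622 ]
 [ 419.97083  -182.60689 ]
 [ 602.0518   -137.20993 ]
 [ 572.467     -18.549255]]
[[     0      0    640    400 255682]
 [   250    179     26     41    318]]
((579.297607421875, 196.69293212890625), (31.970504760742188, 122.46585845947266), 72.8944091796875) 385
((575.4683227539062, 188.3817596435547), (191.63760375976562, 128.90185546875), 74.77726745605469) 1810
```

View pics/crop0.png

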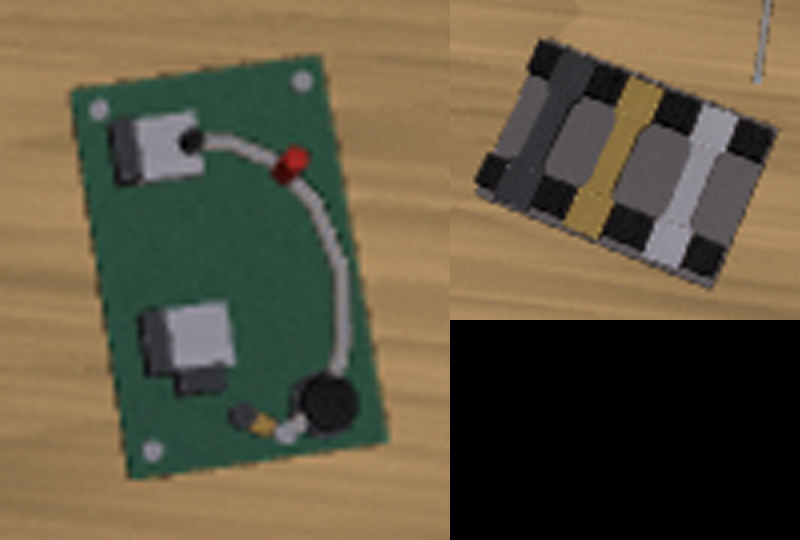

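The crop shows the green holder's pads (crop centres 170,146 and 200,335), hub (330,402), post top (296,157) and tip (191,141). The brass coupon lies mid-rack between the steel and aluminium ones. I'll fit the holder pose from these landmarks.

```bash
python3 - <<'E'
from h import *
from scipy.optimize import least_squares
cp=np.array([[330,402],[191,141],[296,157],[170,145.5],[199.5,335]])
px=np.c_[325+(cp[:,0]+.5)/6-.5,195+(cp[:,1]+.5)/6-.5]
z=[.040,.037,.074,.026,.026]
W=np.array([at_z('top',[p],zz)[0] for p,zz in zip(px,z)])
M=np.array([[-85,-55],[46,-12],[25,-53],[46,0],[-46,0]])/1000
def f(p): c,s=np.cos(p[2]),np.sin(p[2]); return (M@np.array([[c,s],[-s,c]])+p[:2]-W[:,:2]).ravel()
o=least_squares(f,[.48,-.09,.24]); p=o.x; print('holder',p,np.degrees(p[2]),'res mm',(o.fun.reshape(-1,2)*1000).round(1).tolist())
c,s=np.cos(p[2]),np.sin(p[2]); RH=np.array([[c,-s],[s,c]])
piv=RH@M[0]+p[:2]
a0=np.arctan2(2,110)
for th in (0,.2,.4,.55,.65,.75):
    print(th,'post',(RH@(M[0]+.11*np.array([np.cos(a0-th),np.sin(a0-th)]))+p[:2]).round(4))
# brass
im=cv2.imread('pics/top0.png')[...,::-1]
bc=np.array([[580,232],[648,80],[623,76],[661,90],[568,228],[604,238]])
g=lambda q:np.c_[222+(q[:,0]-450+.5)/4-.5,160+(q[:,1]+.5)/4-.5]
e=at_z('top',g(np.array([[642.,83],[586,233.]])),.034); print('brass ends',e,e.mean(0),np.degrees(np.arctan2(*(e[0]-e[1])[1::-1])))
E
```

```text
holder [ 0.50313785 -0.07738194  0.24438346] 14.002140917970989 res mm [[0.3, -0.7], [1.3, -1.1], [-0.3, -0.7], [-0.3, 1.6], [-1.0, 0.9]]
0 post [ 0.5402 -0.1228]
0.2 post [ 0.5438 -0.1444]
0.4 post [ 0.5429 -0.1664]
0.55 post [ 0.5395 -0.1825]
0.65 post [ 0.5358 -0.1929]
0.75 post [ 0.5312 -0.2028]
brass ends [[0.63460052 0.18407637 0.034     ]
 [0.52059528 0.20934099 0.034     ]] [0.5775979  0.19670868 0.034     ] -12.495339336627726
```

```bash
cat >> h.py <<'E'
def go(x,y,tipz,yaw_deg):
    s=arm.get_state(); p=s["eef_pos"]; yw=s["ee_rot"][2]
    d=np.array([x,y,tipz+arm.tcp_to_tips])-p; c,sn=np.cos(yw),np.sin(yw)
    t=(np.degrees(yw)-yaw_deg+90)%180-90
    print('to',(x,y,tipz,yaw_deg),'-> tool',np.round([d[0]*c+d[1]*sn,d[0]*sn-d[1]*c,-d[2]],4),'turn',round(t,1),'yaw now',round(np.degrees(yw),1),'F',s["force"].round(1),'w',round(s["width"],4),'q',s["q"].round(2),'t',round(s["t"],2))
E
python3 - <<'E'
from h import *
go(.45,.30,.227,14)
E
```

```text
to (0.45, 0.3, 0.227, 14) -> tool [ 0.3455  0.2589 -0.0004] turn -30.6 yaw now -16.6 F [ 0.3 -0.1  0.5] w 0.0877 q [ 1.57  0.36  0.01 -0.   -1.22 -0.29] t 0.8
```

Emit:
play_rows(
  targets=[
    [[0.05,0.037,0,-6],[0.1,0.074,0,-12],[0.15,0.112,0,-18],[0.2,0.15,0,-24],[0.24,0.18,0,-30.6]],
  ],
  grip=100,
)

```text
t: 1.42
eef_pos: [0.3724, 0.4037, 0.4051]
ee_rot: [-3.141, -0.001, 0.248]
force: [-0.2, 1.1, 0.6]
width: 0.0535
```

```bash
python3 - <<'E'
from h import *
go(.54,-.123,.12,14)
E
```

```text
to (0.54, -0.123, 0.12, 14) -> tool [0.0334 0.5517 0.107 ] turn 0.2 yaw now 14.2 F [-0.2  1.1  0.6] w 0.0535 q [ 1.18  0.15 -0.27  0.   -1.15  0.64] t 1.43
```

Emit:
play_rows(
  targets=[
    [[0.005,0.058,0,0],[0.01,0.116,0,0],[0.015,0.174,0,0],[0.02,0.232,0,0],[0.025,0.29,0.02,0]],
  ],
)

```text
t: 2.05
eef_pos: [0.4665, 0.1289, 0.3862]
ee_rot: [-3.14, -0.004, 0.245]
force: [1.6, 0.6, -0.3]
width: 0.0535
```

Emit:
play_rows(
  targets=[
    [[0.002,0.055,0.01,0],[0.004,0.11,0.02,0],[0.006,0.165,0.03,0],[0.008,0.22,0.04,0],[0.008,0.262,0.06,0]],
  ],
  grip=120,
)

```text
t: 2.68
eef_pos: [0.5377, -0.124, 0.3251]
ee_rot: [3.141, -0.002, 0.244]
force: [0.4, 0.3, 0.3]
width: 0.0464
```

```bash
python3 - <<'E'
from h import *
go(.54,-.123,.12,14); go(.54,-.123,.046,14)
for n in ("top","side"):
    im,d=cams.grab_frame(n); save(n+"1",im); print(proj(n,[.54,-.123,.074]))
a=cv2.imread('pics/side1.png'); cv2.imwrite('pics/side1c.png',cv2.resize(a[190:300,240:380],None,fx=4,fy=4))
E
```

```text
to (0.54, -0.123, 0.12, 14) -> tool [ 0.0025 -0.0004  0.027 ] turn -0.0 yaw now 14.0 F [0.4 0.3 0.3] w 0.0464 q [ 0.13  0.22 -0.37  0.   -0.97  1.69] t 2.67
to (0.54, -0.123, 0.046, 14) -> tool [ 0.0025 -0.0004  0.101 ] turn -0.0 yaw now 14.0 F [0.4 0.3 0.3] w 0.0464 q [ 0.13  0.22 -0.37  0.   -0.97  1.69] t 2.67
[[374.24746094 220.96988462]]
[[319.46231891 237.25183907]]
```

View pics/side1c.png

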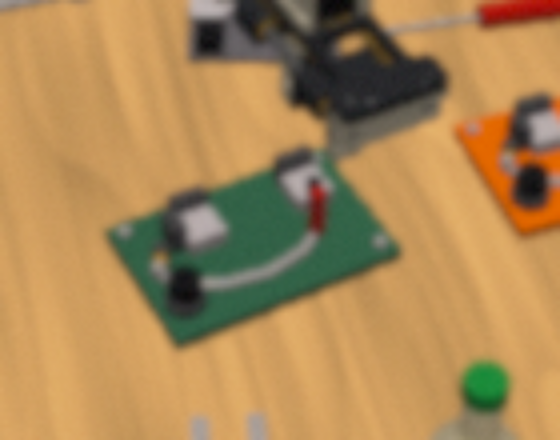

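The side crop shows the post top at about (319,236), against a predicted (319.5,237), so the estimate holds. The fingers are above it, so I'll descend.

Emit:
play_rows(
  targets=[
    [[0.0025,0,0.025,0],[0.0025,0,0.05,0],[0.0025,0,0.075,0],[0.0025,0,0.1,0],[0.0025,0,0.1,0]],
  ],
)

```text
t: 3.4
eef_pos: [0.5388, -0.1209, 0.2235]
ee_rot: [-3.141, 0.003, 0.245]
force: [0.5, -0.7, 1.3]
width: 0.0463
```

Emit:
play_rows(
  targets=[
    [[0,0,0,0],[0,0,0,0],[0,0,0,0]],
  ],
  grip=195,
  newtons=5,
)

```text
t: 3.78
eef_pos: [0.5397, -0.1212, 0.2256]
ee_rot: [3.141, -0.002, 0.244]
force: [-0.7, -0.6, 0.4]
width: 0.0231
```

Emit:
play_rows(
  targets=[
    [[0,0.008,0,0],[0,0.018,0,0],[-0.001,0.028,0,0],[-0.004,0.038,0,0],[-0.007,0.047,0,0]],
  ],
)

```text
t: 4.4
eef_pos: [0.5445, -0.1691, 0.2249]
ee_rot: [3.142, -0.001, 0.244]
force: [1.6, 1.6, 0.8]
width: 0.0205
```

Emit:
play_rows(
  targets=[
    [[-0.004,0.008,0,0],[-0.008,0.016,0,0],[-0.012,0.024,0,0],[-0.014,0.027,0,0],[-0.014,0.027,0,0]],
  ],
)

```text
t: 5.03
eef_pos: [0.5367, -0.1985, 0.2246]
ee_rot: [-3.142, 0.0, 0.244]
force: [0.7, 1.8, -0.2]
width: 0.0202
```

```bash
python3 - <<'E'
from h import *
im,d=cams.grab_frame("side"); save("side2",im); go(.54,-.12,.12,14)
a=cv2.imread('pics/side2.png'); cv2.imwrite('pics/side2c.png',cv2.resize(a[190:300,240:380],None,fx=4,fy=4))
E
```

```text
to (0.54, -0.12, 0.12, 14) -> tool [ 0.022  -0.0752 -0.0734] turn -0.0 yaw now 14.0 F [ 0.6  0.6 -0.5] w 0.0207 q [-0.01  0.37 -0.44  0.   -0.76  1.83] t 5.08
```

View pics/side2c.png

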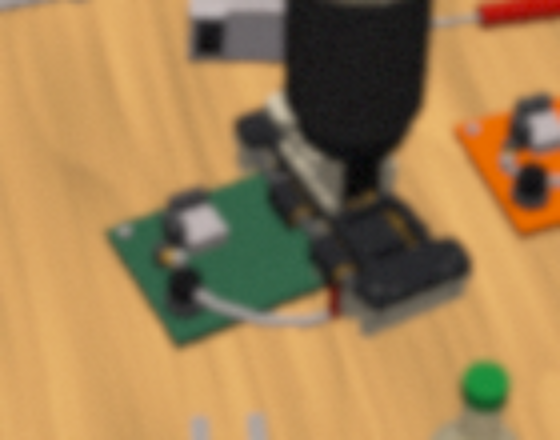

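The arm is back, with the post at about crop (335,300) between the fingers. I'll open, rise and go to the coupon.

Emit:
play_rows(
  targets=[
    [[0,0,0,0],[0,0,0,0],[0,0,-0.04,0],[0,0,-0.08,0],[0,0,-0.1,0]],
  ],
  grip=130,
)

```text
t: 5.7
eef_pos: [0.5374, -0.198, 0.3271]
ee_rot: [3.14, -0.003, 0.245]
force: [0.9, -0.8, -0.3]
width: 0.0428
```

```bash
python3 - <<'E'
from h import *
go(.577,.197,.12,-15.2)
E
```

```text
to (0.577, 0.197, 0.12, -15.2) -> tool [ 0.1342 -0.3736  0.029 ] turn 29.2 yaw now 14.0 F [ 0.9 -0.8 -0.3] w 0.0428 q [-0.01  0.25 -0.33  0.   -0.99  1.83] t 5.7
```

Emit:
play_rows(
  targets=[
    [[0.027,-0.058,0,6],[0.054,-0.116,0,12],[0.08,-0.174,0,18],[0.1,-0.232,0,24],[0.12,-0.29,0,29.2]],
  ],
  grip=150,
)

```text
t: 6.32
eef_pos: [0.5829, 0.1128, 0.3249]
ee_rot: [-3.141, -0.0, -0.268]
force: [1.3, -0.8, 0.4]
width: 0.0359
```

```bash
python3 - <<'E'
from h import *
for n,bx in (("top",(165,235,225,308)),("side",(160,215,280,335))):
    im=cv2.imread(f'pics/{n}0.png')[...,::-1]; hsv=cv2.cvtColor(im,cv2.COLOR_RGB2HSV)
    y=((hsv[...,0]>18)&(hsv[...,0]<32)&(hsv[...,1]>120)).astype(np.uint8); m=np.zeros_like(y); m[bx[0]:bx[1],bx[2]:bx[3]]=y[bx[0]:bx[1],bx[2]:bx[3]]
    k,l,st,ce=cv2.connectedComponentsWithStats(m); i=1+st[1:,4].argmax(); p=np.argwhere(l==i)[:,::-1]
    W=at_z(n,p,.034)[:,:2]; c=W.mean(0); u=np.linalg.svd(W-c)[2][0]; L=(W-c)@u
    print(n,len(p),c,np.degrees(np.arctan2(u[1],u[0])),np.ptp(L),c+u*(L.max()+L.min())/2)
go(.577,.197,.12,-15.2)
E
```

```text
top 307 [0.57839116 0.19709226] 163.47588471764234 0.11805610819950324 [0.57840509 0.19708813]
side 180 [0.57783472 0.19428737] -15.873176576209794 0.11645855341432979 [0.57810735 0.19420984]
to (0.577, 0.197, 0.12, -15.2) -> tool [-0.028  -0.0796  0.0268] turn -0.2 yaw now -15.4 F [ 1.3 -0.8  0.4] w 0.0359 q [ 0.52  0.29 -0.28  0.   -1.    0.78] t 6.33
```

Emit:
play_rows(
  targets=[
    [[-0.013,-0.04,0.01,0.4],[-0.027,-0.079,0.027,0.8],[-0.027,-0.079,0.027,0.8],[-0.027,-0.079,0.06,0.8],[-0.027,-0.079,0.09,0.8]],
  ],
)

```text
t: 6.95
eef_pos: [0.5777, 0.1937, 0.2344]
ee_rot: [-3.141, -0.001, -0.279]
force: [0.2, -0.5, -0.2]
width: 0.0362
```

```bash
python3 - <<'E'
from h import *
go(.578,.196,.018,-16.2)
im,d=cams.grab_frame("side"); save("side3",im)
a=cv2.imread('pics/side3.png'); cv2.imwrite('pics/side3c.png',cv2.resize(a[140:220,260:360],None,fx=5,fy=5))
E
```

```text
to (0.578, 0.196, 0.018, -16.2) -> tool [-0.0004 -0.0023  0.0383] turn 0.2 yaw now -16.0 F [ 0.2 -0.5 -0.2] w 0.0362 q [ 0.64  0.41 -0.34  0.   -0.82  0.65] t 6.95
```

View pics/side3c.png

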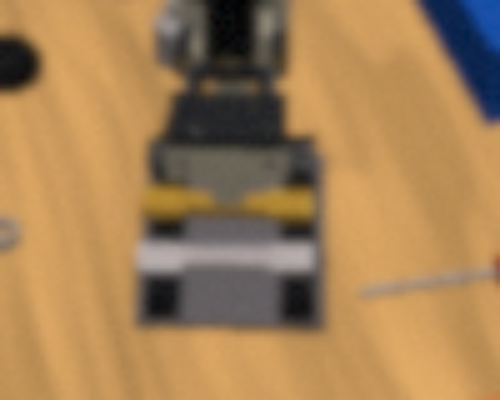

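The crop shows the near finger centred over the brass waist at about crop (230,185). I'll descend and grip.

Emit:
play_rows(
  targets=[
    [[0,-0.002,0.018,0],[0,-0.002,0.036,0],[0,-0.002,0.038,0],[0,-0.002,0.038,0]],
  ],
)

```text
t: 7.5
eef_pos: [0.5785, 0.1959, 0.1969]
ee_rot: [-3.141, -0.0, -0.279]
force: [0.1, -0.3, 0.0]
width: 0.0362
```

Emit:
play_rows(
  targets=[
    [[0,0,0,0],[0,0,0,0],[0,0,0,0],[0,0,0,0],[0,0,0,0]],
  ],
  grip=255,
  newtons=20,
)

```text
t: 8.12
eef_pos: [0.5785, 0.196, 0.1973]
ee_rot: [-3.141, -0.001, -0.279]
force: [-1.3, 0.9, 5.6]
width: 0.0174
```

Emit:
play_rows(
  targets=[
    [[0,0,-0.02,0],[0,0,-0.05,0],[0,0,-0.08,0],[0,0,-0.1,0],[0,0,-0.1,0]],
  ],
)

```text
t: 8.75
eef_pos: [0.5785, 0.1959, 0.2978]
ee_rot: [-3.14, -0.001, -0.279]
force: [-0.2, -0.4, -2.5]
width: 0.0174
```

```bash
python3 - <<'E'
from h import *
go(.5037,-.0782,.12,14)
im,d=cams.grab_frame("side"); save("side4",im)
im,d=cams.grab_frame("top"); save("top4",im)
a=cv2.imread('pics/side4.png')[110:220,240:380]; b=cv2.imread('pics/top4.png')[130:290,210:420]
cv2.imwrite('pics/c4.png',np.hstack([cv2.resize(a,(382,300)),cv2.resize(b,(394,300))]))
E
```

```text
to (0.5037, -0.0782, 0.12, 14) -> tool [ 0.0037  0.2841 -0.0003] turn -30.0 yaw now -16.0 F [-0.2 -0.4 -2.5] w 0.0174 q [ 0.65  0.34 -0.28  0.   -0.95  0.65] t 8.75
```

View pics/c4.png

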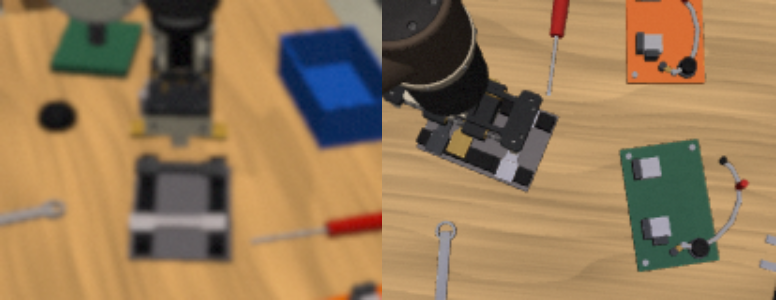

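Coupon lifted and both neighbours are still on the rack. The clip arm stays back, with the post clear of the plate at about (740,184) in the composite. I'll carry the coupon over the seat, offset 5 mm away from the stop and edge.

Emit:
play_rows(
  targets=[
    [[0.001,0.03,0,-4],[0.003,0.07,0,-9],[0.005,0.11,0,-15],[0.006,0.15,0,-20],[0.007,0.18,0,-25]],
  ],
)

```text
t: 9.48
eef_pos: [0.5343, 0.0193, 0.2951]
ee_rot: [3.141, 0.003, 0.159]
force: [-0.4, 0.0, -1.7]
width: 0.0177
```

```bash
python3 - <<'E'
from h import *
go(.5092,-.0810,.12,14)
E
```

```text
to (0.5092, -0.081, 0.12, 14) -> tool [-0.0406  0.095  -0.003 ] turn -4.9 yaw now 9.1 F [-0.4  0.  -1.7] w 0.0177 q [ 0.4   0.23 -0.44 -0.   -0.9   1.33] t 9.47
```

Emit:
play_rows(
  targets=[
    [[-0.012,0.03,0,-2],[-0.025,0.06,0,-4],[-0.035,0.085,0,-5],[-0.04,0.095,0,-5],[-0.04,0.095,0,-5]],
  ],
)

```text
t: 10.1
eef_pos: [0.5104, -0.0796, 0.2959]
ee_rot: [-3.141, 0.001, 0.243]
force: [0.0, -0.1, -1.2]
width: 0.018
```

```bash
python3 - <<'E'
from h import *
go(.5092,-.0810,.021,14)
for n in("side","top"):
    im,d=cams.grab_frame(n); save(n+"5",im); hsv=cv2.cvtColor(im,cv2.COLOR_RGB2HSV)
    y=((hsv[...,0]>18)&(hsv[...,0]<32)&(hsv[...,1]>120)).astype(np.uint8)
    s=arm.get_state(); c=proj(n,s["eef_pos"]-[0,0,.171])[0].astype(int)
    m=np.zeros_like(y); m[c[1]-40:c[1]+40,c[0]-40:c[0]+40]=y[c[1]-40:c[1]+40,c[0]-40:c[0]+40]
    zt=s["eef_pos"][2]-.1713+.008
    k,l,st,ce=cv2.connectedComponentsWithStats(m)
    for i in range(1,k):
        if 20<st[i,4]<500:
            W=at_z(n,ce[i],zt)[0]-s["eef_pos"]; yw=s["ee_rot"][2]; print(n,st[i],'rel tool x,y mm',1000*(W[0]*np.cos(yw)+W[1]*np.sin(yw)),1000*(W[0]*np.sin(yw)-W[1]*np.cos(yw)))
a=cv2.imread('pics/side5.png')[180:290,240:380]; b=cv2.imread('pics/top5.png')[150:290,280:440]
cv2.imwrite('pics/c5.png',np.hstack([cv2.resize(a,(382,300)),cv2.resize(b,(342,300))]))
E
```

```text
to (0.5092, -0.081, 0.021, 14) -> tool [-0.0015  0.0011  0.0968] turn -0.1 yaw now 13.9 F [ 0.  -0.1 -1.2] w 0.018 q [ 0.23  0.2  -0.48 -0.   -0.89  1.59] t 10.1
side [286 209  20  17 143] rel tool x,y mm -35.77718730141591 2.3103500855376957
top [357 236  12  15 132] rel tool x,y mm -44.15265488926982 0.7302258749426506
```

View pics/c5.png

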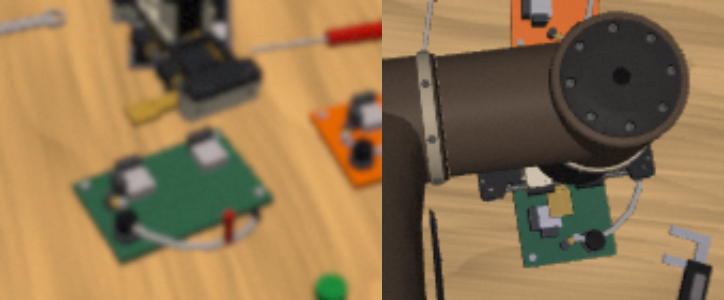

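The coupon end shows on the -x side over its pad, straight, and the arm is back. I'll descend to about 1–2 mm above the pads.

Emit:
play_rows(
  targets=[
    [[-0.0015,0.001,0.025,0],[-0.0015,0.001,0.05,0],[-0.0015,0.001,0.075,0],[-0.0015,0.001,0.09,0],[-0.0015,0.001,0.09,0]],
  ],
)

```text
t: 10.82
eef_pos: [0.5094, -0.0801, 0.2058]
ee_rot: [-3.142, 0.002, 0.245]
force: [0.4, -0.5, -1.0]
width: 0.0178
```

Emit:
play_rows(
  targets=[
    [[0,0,0.004,0],[0,0,0.006,0],[0,0,0.006,0]],
  ],
)

```text
t: 11.2
eef_pos: [0.5096, -0.0806, 0.201]
ee_rot: [3.142, -0.001, 0.244]
force: [0.9, -1.2, -1.2]
width: 0.0176
```

```bash
python3 - <<'E'
from h import *
go(.5031,-.0774,.019,14)
im,d=cams.grab_frame('top'); save('top6',im)
im,d=cams.grab_frame('side'); save('side6',im)
b=cv2.imread('pics/top6.png')[215:280,325:400];a=cv2.imread('pics/side6.png')[210:280,250:340]
cv2.imwrite('pics/c6.png',np.hstack([cv2.resize(a,(450,350)),cv2.resize(b,(350,350))]))
E
```

```text
to (0.5031, -0.0774, 0.019, 14) -> tool [-0.0056 -0.0047  0.0039] turn -0.0 yaw now 14.0 F [ 0.9 -1.2 -1.2] w 0.0176 q [ 0.22  0.33 -0.58  0.   -0.66  1.59] t 11.2
```

View pics/c6.png

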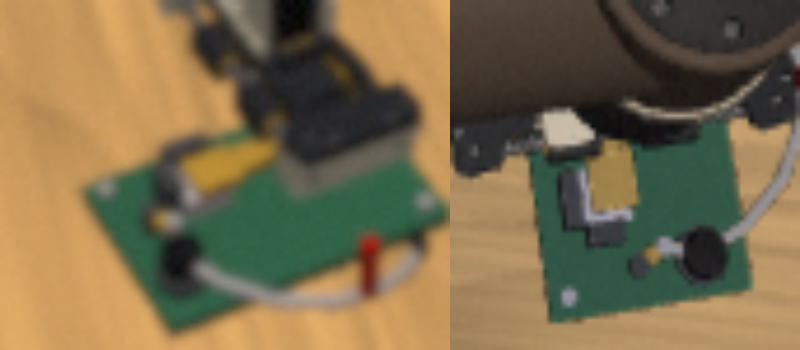

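The coupon is a few mm above the pad and offset toward +x and -y from the stop and edge, as planned. I'll lower it and slide it toward both while watching force.

Emit:
play_rows(
  targets=[
    [[0,0,0.003,0],[0,-0.0015,0.003,0],[0,-0.003,0.003,0],[0,-0.003,0.003,0]],
  ],
)

```text
t: 11.8
eef_pos: [0.5088, -0.0775, 0.1977]
ee_rot: [3.142, -0.0, 0.244]
force: [-0.5, -0.7, -1.2]
width: 0.0175
```

Emit:
play_rows(
  targets=[
    [[0,-0.001,0,0],[0,-0.001,0,0]],
  ],
)

```text
t: 12.05
eef_pos: [0.5086, -0.0766, 0.1977]
ee_rot: [3.142, -0.0, 0.244]
force: [0.9, -0.4, -1.5]
width: 0.0176
```

Emit:
play_rows(
  targets=[
    [[0,-0.001,0,0],[0,-0.001,0,0]],
  ],
)

```text
t: 12.3
eef_pos: [0.5083, -0.0757, 0.1977]
ee_rot: [-3.142, 0.0, 0.244]
force: [0.2, 0.1, -1.6]
width: 0.0177
```

Emit:
play_rows(
  targets=[
    [[0,-0.001,0,0],[0,-0.001,0,0]],
  ],
)

```text
t: 12.55
eef_pos: [0.5081, -0.0749, 0.1977]
ee_rot: [3.141, -0.0, 0.244]
force: [0.5, -2.9, -1.9]
width: 0.0176
```

Emit:
play_rows(
  targets=[
    [[0,-0.001,0,0],[0,-0.001,0,0]],
  ],
)

```text
t: 12.8
eef_pos: [0.5081, -0.0747, 0.1977]
ee_rot: [3.14, 0.0, 0.245]
force: [3.8, -10.3, -4.2]
width: 0.0177
```

Edge contact. I'll ease off and slide toward the stop.

Emit:
play_rows(
  targets=[
    [[0,0.0008,0,0],[-0.002,0.0008,0,0],[-0.003,0.0008,0,0],[-0.003,0.0008,0,0]],
  ],
)

```text
t: 13.3
eef_pos: [0.506, -0.0753, 0.1982]
ee_rot: [3.141, -0.002, 0.245]
force: [3.4, -5.8, -1.9]
width: 0.0174
```

Emit:
play_rows(
  targets=[
    [[-0.001,0,0,0],[-0.001,0,0,0]],
  ],
)

```text
t: 13.55
eef_pos: [0.5052, -0.0756, 0.1983]
ee_rot: [3.141, -0.003, 0.245]
force: [4.0, -6.3, -0.9]
width: 0.0176
```

Emit:
play_rows(
  targets=[
    [[-0.001,0,0,0],[-0.001,0,0,0]],
  ],
)

```text
t: 13.8
eef_pos: [0.5042, -0.0758, 0.1983]
ee_rot: [3.141, -0.003, 0.245]
force: [4.7, -5.1, -1.4]
width: 0.0176
```

Emit:
play_rows(
  targets=[
    [[-0.001,0.0004,0,0],[-0.001,0.0004,0,0]],
  ],
)

```text
t: 14.05
eef_pos: [0.5029, -0.0763, 0.198]
ee_rot: [3.141, -0.002, 0.245]
force: [3.7, -3.1, -0.9]
width: 0.018
```

Emit:
play_rows(
  targets=[
    [[-0.001,0,0,0],[-0.001,0,0,0]],
  ],
)

```text
t: 14.3
eef_pos: [0.5026, -0.0763, 0.1982]
ee_rot: [3.141, -0.003, 0.245]
force: [6.4, -3.1, -2.3]
width: 0.0177
```

Emit:
play_rows(
  targets=[
    [[-0.001,0,0,0],[-0.001,0,0,0]],
  ],
)

```text
t: 14.55
eef_pos: [0.5023, -0.0763, 0.1984]
ee_rot: [3.141, -0.005, 0.245]
force: [8.4, -1.9, -3.4]
width: 0.018
```

Stop contact. I'll ease slightly and lower onto the pads.

Emit:
play_rows(
  targets=[
    [[0.0007,0,0,0],[0.0007,0,0.001,0],[0.0007,0,0.0015,0],[0.0007,0,0.0015,0]],
  ],
)

```text
t: 15.05
eef_pos: [0.5025, -0.0763, 0.1972]
ee_rot: [3.141, -0.004, 0.245]
force: [5.2, -1.7, 4.2]
width: 0.0179
```

Emit:
play_rows(
  targets=[
    [[0,0,0,0],[0,0,0,0],[0,0,0,0],[0,0,0,0]],
  ],
  grip=165,
)

```text
t: 15.55
eef_pos: [0.5008, -0.0767, 0.196]
ee_rot: [-3.142, 0.001, 0.244]
force: [-0.1, -0.8, -0.4]
width: 0.031
```

Emit:
play_rows(
  targets=[
    [[0,0,-0.015,0],[0,0,-0.04,0],[0,0,-0.08,0],[0,0,-0.12,0],[0,0,-0.12,0]],
  ],
)

```text
t: 16.18
eef_pos: [0.502, -0.0766, 0.3205]
ee_rot: [3.141, -0.007, 0.245]
force: [0.4, 0.7, 0.6]
width: 0.0314
```

Emit:
play_rows(
  targets=[
    [[0.03,0.05,0,0],[0.05,0.1,0,0],[0.05,0.13,0,0],[0.05,0.13,0,0]],
  ],
)

```text
t: 16.68
eef_pos: [0.581, -0.1925, 0.3153]
ee_rot: [-3.141, 0.002, 0.242]
force: [0.6, 0.3, 0.5]
width: 0.0313
```

```bash
cat > chk.py <<'E'
from h import *
import sys
tag=sys.argv[1]
c,s=np.cos(.2444),np.sin(.2444); RH=np.array([[c,-s],[s,c]])
for n in("side","top"):
    im,d=cams.grab_frame(n); save(n+tag,im); hsv=cv2.cvtColor(im,cv2.COLOR_RGB2HSV)
    y=((hsv[...,0]>18)&(hsv[...,0]<32)&(hsv[...,1]>120)).astype(np.uint8)
    ct=proj(n,[.503,-.077,.034])[0].astype(int); m=np.zeros_like(y); m[ct[1]-35:ct[1]+35,ct[0]-35:ct[0]+35]=y[ct[1]-35:ct[1]+35,ct[0]-35:ct[0]+35]
    k,l,st,ce=cv2.connectedComponentsWithStats(m)
    for i in range(1,k):
        if st[i,4]>30:
            p=np.argwhere(l==i)[:,::-1]; W=at_z(n,p,.034)[:,:2]; cc=W.mean(0); u=np.linalg.svd(W-cc)[2][0]
            print(n,len(p),'in holder mm',((cc-[.5031,-.0774])@RH*1000).round(1),'yaw',np.degrees(np.arctan(u[1]/u[0])).round(1),'len',np.ptp((W-cc)@u).round(4))
    red=((hsv[...,0]<6)|(hsv[...,0]>174))&(hsv[...,1]>150)&(hsv[...,2]>70)
    m=np.zeros_like(y); m[ct[1]-35:ct[1]+40,ct[0]-35:ct[0]+45]=red[ct[1]-35:ct[1]+40,ct[0]-35:ct[0]+45]
    if m.any(): v=np.argwhere(m).mean(0)[::-1]; print(n,'post mid (z.055) in holder',((at_z(n,v,.055)[0,:2]-[.5031,-.0774])@RH*1000).round(1),m.sum())
go(.5358,-.193,.12,14)
a=cv2.imread(f'pics/side{tag}.png')[190:300,240:380]; b=cv2.imread(f'pics/top{tag}.png')[200:280,325:405]
cv2.imwrite(f'pics/c{tag}.png',np.hstack([cv2.resize(a,(445,350)),cv2.resize(b,(350,350))]))
E
python3 chk.py 7
```

```text
side 263 in holder mm [-3.  -0.6] yaw 14.5 len 0.1205
side post mid (z.055) in holder [  -2.7 -125.5] 19
top post mid (z.055) in holder [  -7.4 -120.5] 1
to (0.5358, -0.193, 0.12, 14) -> tool [-0.0439 -0.0086  0.0177] turn -0.1 yaw now 13.9 F [ 0.8  0.3 -0.5] w 0.0312 q [ 0.    0.32 -0.25 -0.   -0.99  1.81] t 16.77
```

View pics/c7.png

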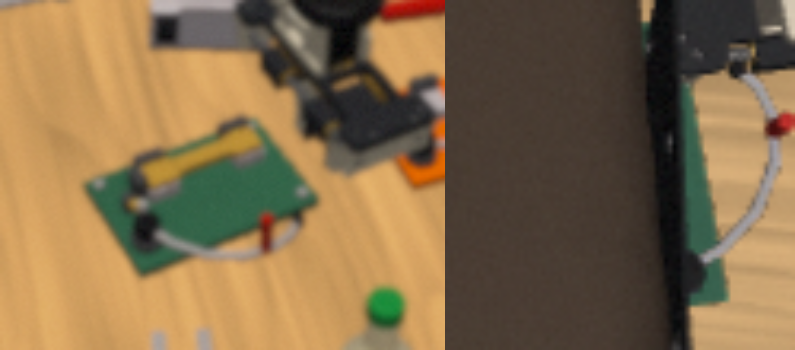

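The coupon is on the pads against both dark blocks. The post top is at top-camera pixel ≈(403.4,227.9) and side pixel ≈(324,257.6).

```bash
python3 - <<'E'
from h import *
c,s=np.cos(.2444),np.sin(.2444); RH=np.array([[c,-s],[s,c]])
for n,p in(("top",[403.4,227.9]),("side",[324,257.6])):
    W=at_z(n,[p],.074)[0]; H=(W[:2]-[.5031,-.0774])@RH*1000; print(n,W,H,'theta',.018-np.arctan2(H[1]+55,H[0]+85),np.hypot(H[1]+55,H[0]+85))
go(.5312,-.2028,.12,14)
E
```

```text
top [ 0.52913051 -0.20392645  0.074     ] [  -5.35918626 -129.06513671] theta 0.7671391030588982 108.75800517036078
side [ 0.53116017 -0.2018972   0.074     ] [  -2.89880944 -127.58731229] theta 0.7419720763090388 109.58797104183826
to (0.5312, -0.2028, 0.12, 14) -> tool [-0.0507 -0.0002  0.0177] turn -0.1 yaw now 13.9 F [ 0.8  0.3 -0.5] w 0.0312 q [ 0.    0.32 -0.25 -0.   -0.99  1.81] t 16.77
```

Emit:
play_rows(
  targets=[
    [[-0.025,0,0,0],[-0.05,0,0,0],[-0.0505,0,0.018,0],[-0.0505,0,0.04,0],[-0.0505,0,0.04,0]],
  ],
)

```text
t: 17.4
eef_pos: [0.531, -0.2019, 0.2752]
ee_rot: [-3.141, 0.003, 0.245]
force: [-0.6, 0.1, 0.6]
width: 0.031
```

```bash
python3 - <<'E'
from h import *
go(.5308,-.2030,.047,14)
E
```

```text
to (0.5308, -0.203, 0.047, 14) -> tool [-0.0005  0.001   0.0501] turn 0.1 yaw now 14.1 F [-0.6  0.1  0.6] w 0.031 q [-0.02  0.3  -0.39 -0.   -0.88  1.84] t 17.4
```

Emit:
play_rows(
  targets=[
    [[0,0.001,0.015,0],[0,0.001,0.03,0],[0,0.001,0.045,0],[0,0.001,0.05,0],[0,0.001,0.05,0]],
  ],
)

```text
t: 18.02
eef_pos: [0.5322, -0.204, 0.2256]
ee_rot: [-3.141, 0.001, 0.244]
force: [0.4, 0.3, 0.6]
width: 0.0308
```

Emit:
play_rows(
  targets=[
    [[0,0,0,0],[0,0,0,0]],
  ],
  grip=200,
)

```text
t: 18.27
eef_pos: [0.5324, -0.204, 0.2267]
ee_rot: [3.141, -0.001, 0.244]
force: [0.8, -0.9, -0.4]
width: 0.0202
```

Emit:
play_rows(
  targets=[
    [[0.003,-0.006,0,0],[0.006,-0.012,0,0],[0.01,-0.018,0,0],[0.013,-0.024,0,0],[0.016,-0.03,0,0]],
  ],
)

```text
t: 18.9
eef_pos: [0.5423, -0.1707, 0.2272]
ee_rot: [3.14, -0.004, 0.245]
force: [3.0, -2.7, 1.3]
width: 0.0189
```

Emit:
play_rows(
  targets=[
    [[0.003,-0.005,0,0],[0.006,-0.01,0,0],[0.0085,-0.015,0,0],[0.01,-0.02,0,0],[0.011,-0.025,0,0]],
  ],
)

```text
t: 19.52
eef_pos: [0.5445, -0.1435, 0.2258]
ee_rot: [-3.141, 0.002, 0.244]
force: [-2.5, 2.4, -0.3]
width: 0.0189
```

Emit:
play_rows(
  targets=[
    [[0.001,-0.004,0,0],[0.001,-0.008,0,0],[0.0015,-0.011,0,0],[0.0015,-0.014,0,0],[0.0015,-0.014,0,0]],
  ],
)

```text
t: 20.15
eef_pos: [0.544, -0.1301, 0.2267]
ee_rot: [3.141, -0.002, 0.245]
force: [0.9, -0.2, -0.4]
width: 0.0192
```

```bash
python3 - <<'E'
from h import *
go(.5414,-.1293,.047,14)
E
```

```text
to (0.5414, -0.1293, 0.047, 14) -> tool [-0.0023 -0.0014  0.0016] turn 0.0 yaw now 14.0 F [ 0.9 -0.2 -0.4] w 0.0192 q [ 0.12  0.35 -0.46  0.   -0.75  1.7 ] t 20.15
```

Emit:
play_rows(
  targets=[
    [[0,-0.001,0,0],[0,-0.001,0,0],[0,-0.001,-0.04,0],[0,-0.001,-0.08,0],[0,-0.001,-0.12,0]],
  ],
  grip=150,
)

```text
t: 20.78
eef_pos: [0.5429, -0.1292, 0.3475]
ee_rot: [3.141, -0.0, 0.244]
force: [1.5, 0.2, 0.4]
width: 0.0359
```

Emit:
play_rows(
  targets=[
    [[0.02,-0.06,0,0],[0.03,-0.12,0,0],[0.04,-0.18,0,0],[0.04,-0.24,0,0],[0.04,-0.26,0,0]],
  ],
)

```text
t: 21.4
eef_pos: [0.5183, 0.1355, 0.3464]
ee_rot: [-3.141, -0.001, 0.247]
force: [0.0, -0.2, 0.1]
width: 0.0362
```

```bash
python3 chk.py 8; python3 - <<'E'
from h import *
a=cv2.imread('pics/side8.png')[210:280,255:345]; b=cv2.imread('pics/top8.png')[200:280,325:405]
cv2.imwrite('pics/c8.png',np.hstack([cv2.resize(a,(450,350)),cv2.resize(b,(350,350))]))
E
```

```text
side 258 in holder mm [-2.3 -0.4] yaw 14.6 len 0.1197
side post mid (z.055) in holder [ 25.5 -55.4] 27
top 317 in holder mm [-0.4  0.5] yaw 14.0 len 0.1178
top post mid (z.055) in holder [ 25.1 -59.6] 20
to (0.5358, -0.193, 0.12, 14) -> tool [-0.0635  0.3221  0.0482] turn 0.2 yaw now 14.2 F [ 0.3 -0.2 -0.2] w 0.036 q [ 0.62  0.18 -0.38  0.   -1.01  1.2 ] t 21.5
```

View pics/c8.png

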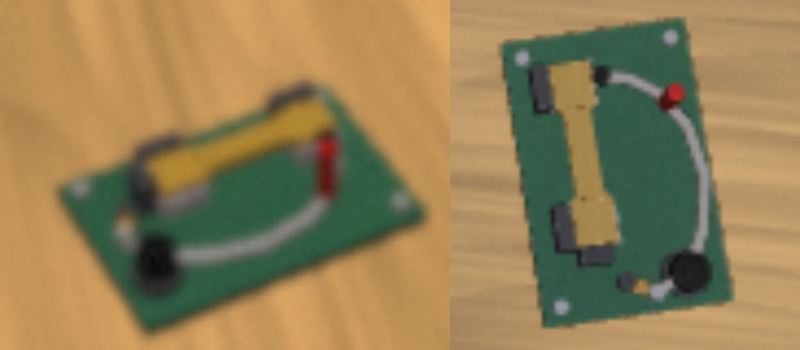

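The coupon sits against both edge blocks and the end stop, with the roller on its side at about (600,75). Handing in.

```bash
python3 -c "
from station import job_done
print(job_done())"
```

```text
the job is handed in; nothing more can be done
None
```

I drew the clip arm back by its post, and it stayed back at about 0.75 rad. I then laid the brass coupon on the pads, pushed it by feel against the fixed edge and the end stop, and let go. Finally I led the arm forward onto the coupon at low speed. The job was handed in at about 21.5 s of the 62 s allowed.

**Coupon position:**
- The top camera puts the coupon at (-0.4, +0.5) mm from the seat, straight with the holder to within about 0.1°.
- The side camera reads (-2.3, -0.4) mm and 0.6° off. The roughly 2 mm disagreement fits its calibration bias, and contact with both the edge and the stop was felt while placing.

**Clip arm:** The roller is visibly touching the coupon's side. The post is where an arm at about 0.06 rad should put it by the top camera, while the side camera reads it about 4 mm further forward. I could not measure the pressing force directly.

**Other items:** A picture taken just after the lift showed both other coupons in place. I did not re-measure the bystander items at the end, but none of my moves felt contact with them.

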